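# Lock the shaker's retaining bar with its pin

## Robot

A 6-joint arm with a two-finger parallel gripper is mounted at the origin on the work surface. World frame = base frame: x ahead of the robot, y to its left, z up, the work surface at z = 0. Lengths are in m, angles in rad, forces in N, time in s.
With the tool pointing down it reaches from about 0.225 to 0.875 m from the base axis. Payload 3.4 kg.
Tool frame: the origin (TCP) lies on the mounting face of the last link; the fingertips stand 173 mm ahead of it and the grasp point (between the pads) lies 155 mm ahead of it; x points along the fingers, y is the direction in which the jaws open and shut, and the axes are right-handed (so a half turn about x gives the same grasp; the last joint's range is limited). The gripper opens to 85 mm and grips with 20 to 120 N. Pads are 22 mm wide; open, the fingers measure 114 mm over their backs; the gripper's body (76 mm by 85 mm) begins 54 mm behind the grasp point. The pads swing forward as they close: fully open they stand 13 mm farther back than shut.
Start: joints at [-1.453, 0.276, 1.505, -0, 1.361, -0.121], TCP at [0.136, -0.559, 0.405] pointing down, gripper open.
Joint ranges: [-2.89, 2.89], [-0.75, 2.08], [0.22, 2.7], [-1.18, 4.32], [0.11, 2.71], [-2.7, 2.7]. Speed limits (rad/s): [2.57, 2.57, 3.14, 3.14, 3.14, 3.14].

## Interface

Orientations are given as a unit quaternion [w, x, y, z].
In Python, from rig import manip gives the robot as it stands.
- The arm moves only by the tool arm_command, never from a script. Its argument "targets" is a list of rows, each an object with "dp": the shift along the tool's x, y, z in m, a list of three; "turn": the turn, a rotation vector about the tool's x, y, z in degrees, a list of three; "grip": the opening, from -1 (shut) to 1 (fully open). In form: [{"dp": [tx, ty, tz], "turn": [wx, wy, wz], "grip": grip}, ...]. A call has 1 to 8 rows; each row shifts and turns the commanded pose from where the row before left it, along the tool's axes as they then stand; what a row does not reach is not made up. A row lasts 1/10 s, in which the tool goes at most 50 mm and 8.59 degrees, less where a joint would pass 70% of its speed; a pose out of reach is approached as far as the arm can. A call with a gripper value outside its range is refused whole. The fingers move at their own pace and stop on an object; "grip_force" is the grip in N (left out, the last holds). Time passes only in rows, so rows that do not move let the fingers close. It gives the time, the measured TCP pose, the force and the opening at its end, in the units of the state.
- manip.get_state(): the state, without advancing time (a new reading comes with each control period).
- manip.get_image(name): name is "side" or "top" or "wrist"; returns the picture (384x512x3 uint8, red, green, blue); there is no depth.
- manip.calibration(name): a dict with "fx", "fy", "cx", "cy" (pixels), "k1" (the pictures are not rectified: a ray, as slopes to the right and down, at radius r is drawn at 1 + k1 r^2 times it, then the intrinsics apply), "R" (3x3) and "t" (3): a world point X has camera coordinates R X + t. Camera axes: x right, y down, z forward; pixel columns grow to the right and rows downward; lengths in m; the calibration is good to about 2 mm. A picture is of the moment at which its call begins: read the wrist's pose just before it. calibration takes no time and is no camera call; for the wrist camera it gives the pose at the moment of the call.
- manip.sign_off(): hands the job in, once; it reports no verdict.
The state is a dict: "clock": time; "qpos": joint angles; "qd": joint speeds; "effort": joint torques, N m; "position": TCP position; "ee_rot": TCP orientation; "contact_force": force on the tool from outside, world axes, zero at the start; "moment": the same for the moment, N m; "width": finger opening in m.
Only numpy, scipy, OpenCV 4.12 (cv2) and the standard library are available. Lean on these libraries where they do the work, as an engineer would, in place of code of your own. Each camera call takes 0.05 s, during which the arm holds its last target.

## Task

Swing the shaker's retaining bar in until its eye lies over the lug plate on the platform's edge, then take the locking pin out of the tube rack and thread it down through the eye and the hole of the lug underneath until its collar sits fully home on the bar. The lug's hole is hidden under the bar and must be found by feel: only press lightly with the pin, never force it, and leave the boxes on the platform and the tubes in the rack as they are.

Things in the scene. Friction and masses are not known exactly. Their poses are not given: they have to be found in the camera images.
- shaker: Bench-top rocking shaker, standing still, fixed: beige housing, blue platform 290 x 306 mm on top (its top 98 mm above the bench). Origin: centre of its underside; x from its front (two knobs and a switch) to its rear, y to its left, z up. The bar's pivot post stands at x = +110, y = +100 mm; the lug plate is near the front left corner.
- lug_middle (a point): Middle of the lug's slot (shaker x = -90, y = +100 mm) at the height of the lug's top face, 130 mm above the bench; axes as the shaker. The steel lug plate (30 x 72 mm, 14 mm thick, on two legs, open below) has a through-hole 11.5 mm wide with a 0.5 mm chamfer. The hole lies anywhere from 16 mm to the left to 16 mm to the right (y) of this point; it is clamped and its place is not reported.
- gate (a joint): Angle (rad) of the steel retaining bar about its vertical pivot post: 0 when it points along the shaker's -x, positive swung outwards to the shaker's +y (clockwise from above). Range -0.12 to 0.9, no stop or catch at the lug. Light friction (about 1 N at the eye) keeps the bar where it is left; a pin in the eye can drag it along. Starts open, 0.40 to 0.65.
- gate_pivot (a point): Point on the bar's pivot axis at the bar's underside, 133 mm above the bench, at x = +110 mm, y = +100 mm in the shaker's frame. Its frame turns with the bar: the bar points along its -x, z up. The pivot post ends 155 mm above the bench.
- gate_eye (a point): Centre of the eye (through-hole 12 mm wide with a 2 mm chamfer) in the bar's free end, at the bar's top face, 143 mm above the bench, 200 mm from the pivot axis. The eye is a 30 x 30 mm plate 10 mm thick; its underside is 3 mm above the lug's top. x along the bar towards the pivot, z up.
- gate_knob (a point): Foot of the upright black hand knob on the bar's top face, 143 mm above the bench, 140 mm from the pivot axis (60 mm from the eye). The knob is a plain post 14 mm in diameter, 36 mm tall; the bar can be swung by it. The bar is 16 mm wide and 10 mm thick.
- pin: Steel locking pin, 78 mm long, 40 to 85 g, hanging upright by its collar in any one of the rack's three used wells. Origin: its lower tip, z up. Shaft 10 mm in diameter, tip bevelled to 9 mm over the last 1.5 mm; collar 22 mm in diameter, 36 to 40 mm above the tip; then a tall plain steel grip knob, 18 mm in diameter, 40 to 78 mm above the tip. Lifts straight out.
- pin_collar (a point): Centre of the underside of the pin's collar, 36 mm above its tip; it lies on the bar's top face round the eye when the pin is home.
- rack: White tube rack fixed to the bench, 190 mm (x) x 70 mm (y), 50 mm tall. Origin: centre of its underside, z up. Three used wells (13 mm square, through) at x = -55, 0 and +55 mm, y = 0.
- tube_a: Small capped sample tube in the rack, pale with a low blue cap that ends 11 mm above the rack's top; stays there. Origin: its lower tip.
- tube_b: A second tube like tube_a; stays there.
- box_a: Lidded staining box 88 x 133 x 45 mm on the platform, right of the bar; stays there. Origin: centre of its underside.
- box_b: A second box like box_a; stays there.
Not all that is in view belongs to the job. Of the things shaped like the pin, the steel one is meant.

How it is judged:
By the outcome, as a careful person would: the job done as asked, in the order asked, and still so for the second after the job is handed in, with the robot touching nothing.
It also fails if it takes over 69 s, if anything falls off the work surface, if the arm or the gripper's body presses on something with over 40 N, if the wrist force passes 120 N, or if a joint passes its speed limit or range.

## Working session

There is one attempt and no reset: what is moved stays moved. The work goes in short steps, Python scripts to look and compute and a tool call to move; the robot and the scene stay as the last step left them, time stands still between calls to the robot, and variables do not carry over. Pictures are saved under pics/ and viewed, and the job is handed in when it is done.

Besides the shell and the picture viewer there is one more tool, called after "Request:" as name(argument=value, ...) on one line, values as JSON. arm_command: Moves the arm, as the interface text tells. Its arguments: {"type":"object","properties":{"targets":{"type":"array"},"grip_force":{"type":"number"}},"required":["targets"]}

```bash
mkdir -p pics; ls
python3 - <<'E'
from rig import manip
import cv2
s=manip.get_state();print(s)
for n in ["side","top","wrist"]:
    c=manip.calibration(n);print(n,c)
    cv2.imwrite(f"pics/{n}0.png",manip.get_image(n)[:,:,::-1])
E
```

```text
pics
{'clock': 0.0, 'qpos': array([-1.45298656e+00,  2.76567164e-01,  1.50616503e+00,  1.37733859e-05,
        1.36070760e+00, -1.21012522e-01]), 'qd': array([-0.00057887, -0.0009123 ,  0.00057982,  0.00119173, -0.00199531,
        0.00048046]), 'effort': array([ 1.26322135e-03, -4.16766822e+01, -2.45801550e+01, -5.67819984e-05,
        1.11812650e-02,  4.44069315e-06]), 'position': array([ 0.13598396, -0.55845019,  0.40384259]), 'ee_rot': array([ 0.08358181,  0.70207707,  0.08488791, -0.70206546]), 'contact_force': array([ 0.13852575,  0.02758267, -0.08516716]), 'moment': array([-0.05401471, -0.04698583,  0.02072255]), 'width': 0.08575434464744251}
side {'fx': 367.3786305650521, 'fy': 367.3786305650521, 'cx': 251.16138606418411, 'cy': 187.7154491827, 'k1': -0.10397269312253192, 'R': array([[ 0.86241442, -0.50610777,  0.00981327],
       [-0.336559  , -0.58776609, -0.73570311],
       [ 0.37811297,  0.63117822, -0.67723308]]), 't': array([-0.56001682,  0.23175372,  0.64816157])}
top {'fx': 372.1530963123156, 'fy': 372.1530963123156, 'cx': 260.0881368060698, 'cy': 192.9969771577895, 'k1': -0.10467987659017504, 'R': array([[-0.0212346 , -0.99947185,  0.0245992 ],
       [-0.98542041,  0.01676901, -0.16930867],
       [ 0.16880674, -0.02783575, -0.98525603]]), 't': array([-0.09915823,  0.60868871,  0.84036736])}
wrist {'fx': 340.2779841582882, 'fy': 340.2779841582882, 'cx': 259.15613628306266, 'cy': 192.03685784699172, 'k1': -0.09136489193436026, 'R': array([[ 0.23731498, -0.97142931, -0.00258931],
       [-0.93793417, -0.2298246 ,  0.25973091],
       [-0.25290531, -0.05920943, -0.96567756]]), 't': array([-0.57320684, -0.03457786,  0.37762571])}
```

View pics/side0.png

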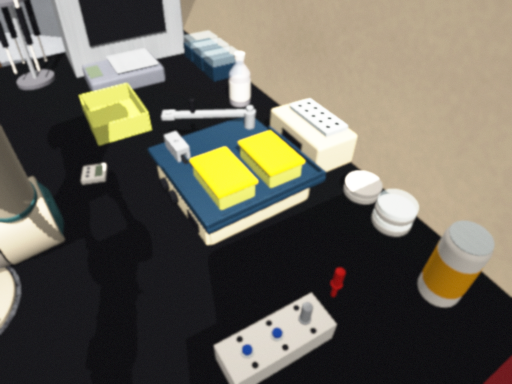

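View pics/top0.png

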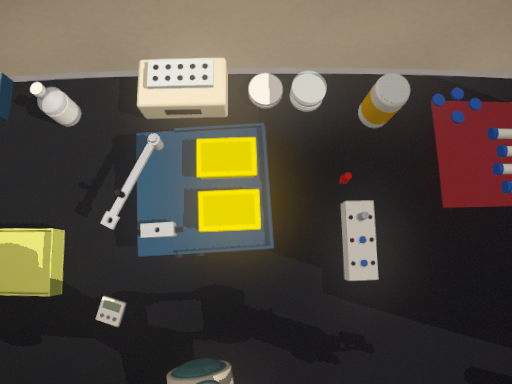

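View pics/wrist0.png

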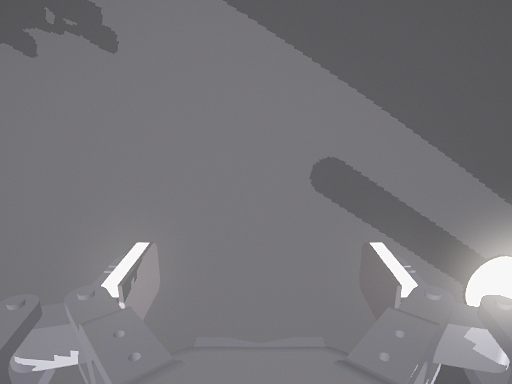

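```bash
cat > h.py <<'E'
import numpy as np, cv2
def cal(n):
    from rig import manip
    return manip.calibration(n)
def ray(c,u,v):
    xd=np.array([(u-c['cx'])/c['fx'],(v-c['cy'])/c['fy']]); x=xd.copy()
    for _ in range(30): x=xd/(1+c['k1']*(x@x))
    R=np.array(c['R']);t=np.array(c['t'])
    return -R.T@t, R.T@np.array([x[0],x[1],1.])
def plane(c,u,v,z):
    o,d=ray(c,u,v); return o+d*(z-o[2])/d[2]
def tri(c1,p1,c2,p2):
    o1,d1=ray(c1,*p1);o2,d2=ray(c2,*p2)
    A=np.stack([d1,-d2],1); s=np.linalg.lstsq(A,o2-o1,rcond=None)[0]
    a=o1+s[0]*d1;b=o2+s[1]*d2
    return (a+b)/2,np.linalg.norm(a-b)
def proj(c,X):
    p=np.array(c['R'])@np.array(X)+np.array(c['t']); x=p[:2]/p[2]; x=x*(1+c['k1']*(x@x))
    return np.array([c['fx']*x[0]+c['cx'],c['fy']*x[1]+c['cy']])
E
python3 - <<'E'
import cv2
t=cv2.imread('pics/top0.png');s=cv2.imread('pics/side0.png')
def crop(i,x,y,w,h,k,n): cv2.imwrite(n,cv2.resize(i[y:y+h,x:x+w],None,fx=k,fy=k,interpolation=cv2.INTER_CUBIC))
crop(t,95,115,190,145,4,'pics/a1.png')
crop(t,325,160,60,130,4,'pics/a2.png')
crop(s,140,90,195,150,4,'pics/a3.png')
crop(s,205,255,150,129,4,'pics/a4.png')
E
```

```text
(no output)
```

View pics/a1.png

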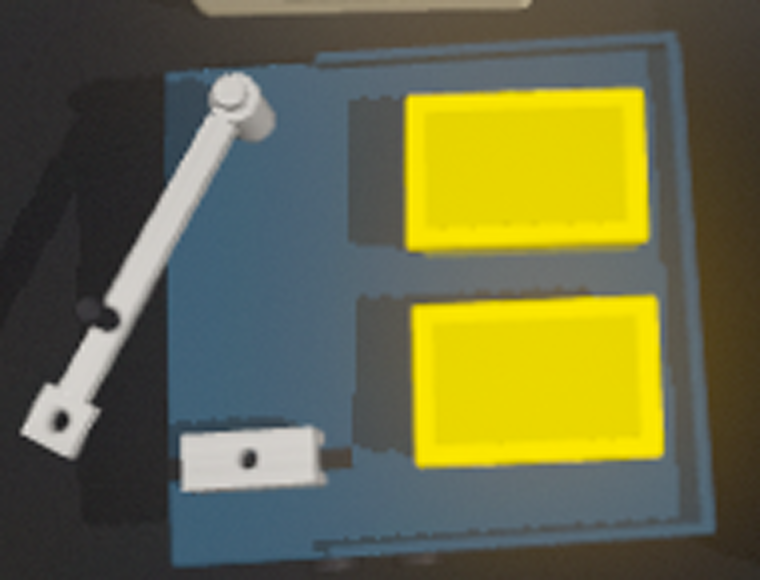

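View pics/a2.png

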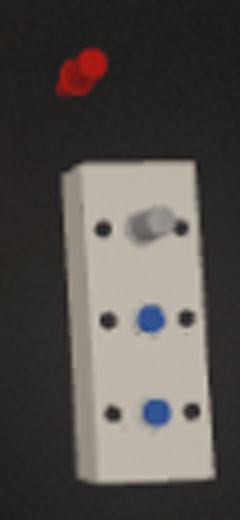

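View pics/a3.png

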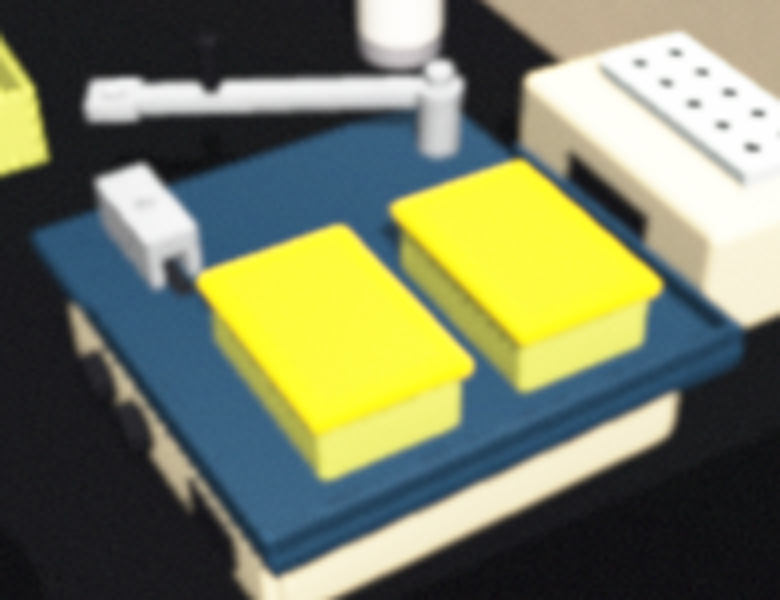

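View pics/a4.png

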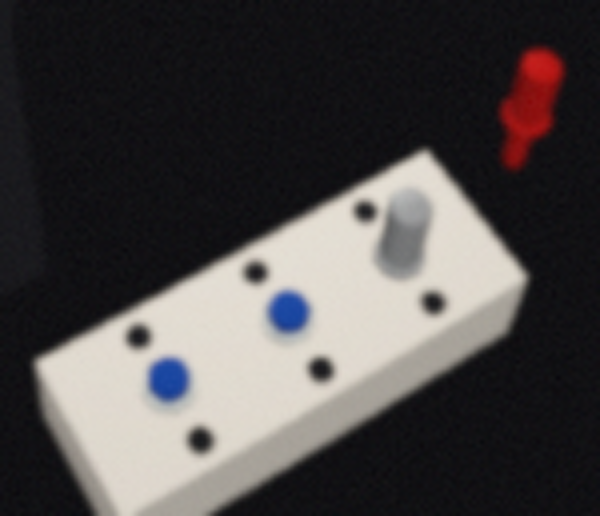

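Run:
```python
from h import *
T=cal('top');S=cal('side')
def P(x0,y0,cx,cy): return (x0+(cx+.5)/4-.5, y0+(cy+.5)/4-.5)
a1=lambda x,y:P(95,115,x,y); a2=lambda x,y:P(325,160,x,y); a3=lambda x,y:P(140,90,x,y); a4=lambda x,y:P(205,255,x,y)
np.set_printoptions(precision=4,suppress=True)
for n,(x,y),z in [('plFL',(172,566),.098),('plRL',(165,73),.098),('post',(231,90),.155),('eye',(61,420),.143),('hole',(249,459),.130),('lugL rear',(180,432),.13),('lugL fr',(183,492),.13),('lugR rear',(313,428),.13),('lugR fr',(320,487),.13)]:
    print(n,plane(T,*a1(x,y),z))
for n,(x,y),z in [('post',(439,70),.155),('eye',(112,90),.143),('hole',(147,203),.13),('lug c1',(96,180),.13),('lug c2',(143,163),.13),('lug c3',(153,245),.13),('lug c4',(200,222),.13)]:
    print('side',n,plane(S,*a3(x,y),z))
for n,(x,y),z in [('pin top',(162,218),.092),('capmid',(151,319),.061),('capB',(156,412),.061),('rk',(80,162),.05),('rk',(194,160),.05),('rk',(214,478),.05),('rk',(92,481),.05)]:
    print(n,plane(T,*a2(x,y),z))
for n,(x,y),z in [('pin top',(410,205),.092),('capmid',(289,310),.061),('capB',(169,378),.061),('rk',(428,150),.05),('rk',(527,275),.05)]:
    print('side',n,plane(S,*a4(x,y),z))
print(tri(T,a2(162,218),S,a4(410,205)),tri(T,a1(231,90),S,a3(439,70)),tri(T,a1(61,420),S,a3(112,90)),tri(T,a1(249,459),S,a3(147,203)))
```

```text
plFL [0.4609 0.1664 0.098 ]
plRL [0.7479 0.1805 0.098 ]
post [0.7173 0.1252 0.155 ]
eye [0.5388 0.2155 0.143 ]
hole [0.5176 0.116  0.13  ]
lugL rear [0.5327 0.1542 0.13  ]
lugL fr [0.5003 0.1517 0.13  ]
lugR rear [0.5339 0.0815 0.13  ]
lugR fr [0.502  0.0773 0.13  ]
side post [0.716  0.1253 0.155 ]
side eye [0.5399 0.223  0.143 ]
side hole [0.5195 0.1173 0.13  ]
side lug c1 [0.5022 0.154  0.13  ]
side lug c2 [0.5326 0.1567 0.13  ]
side lug c3 [0.5075 0.0784 0.13  ]
side lug c4 [0.5384 0.0852 0.13  ]
pin top [ 0.5464 -0.3512  0.092 ]
capmid [ 0.4898 -0.3505  0.061 ]
capB [ 0.4353 -0.3503  0.061 ]
rk [ 0.5862 -0.3158  0.05  ]
rk [ 0.5861 -0.3869  0.05  ]
rk [ 0.3951 -0.3867  0.05  ]
rk [ 0.396  -0.3128  0.05  ]
side pin top [ 0.5452 -0.3499  0.092 ]
side capmid [ 0.4899 -0.3509  0.061 ]
side capB [ 0.4351 -0.351   0.061 ]
side rk [ 0.5865 -0.3156  0.05  ]
side rk [ 0.5861 -0.3844  0.05  ]
(array([ 0.5456, -0.3505,  0.093 ]), np.float64(0.001566079145432602)) (array([0.7168, 0.1255, 0.1548]), np.float64(0.0011276994827286995)) (array([0.5377, 0.2135, 0.1487]), np.float64(0.0009851941913602582)) (array([0.5182, 0.1155, 0.1315]), np.float64(0.0014280137539228858))
```

```bash
cat >> h.py <<'E'
from scipy.spatial.transform import Rotation as Rn
def Rt(q): return Rn.from_quat(np.r_[q[1:],q[0]]).as_matrix()
GP=0.155
def rep(goal=None,yaw=None):
    """grasp point, axes; move to goal grasp point in tool axes (constant orientation)"""
    from rig import manip
    s=manip.get_state();R=Rt(s['ee_rot']);g=s['position']+GP*R[:,0]
    print('t',round(s['clock'],2),'gp',g.round(4),'F',s['contact_force'].round(1),'w',round(s['width'],4))
    print('x',R[:,0].round(3),'y',R[:,1].round(3),'yaw_y deg',np.degrees(np.arctan2(R[1,1],R[0,1])).round(2))
    if goal is not None:
        d=np.array(goal)-g; print('world d',d.round(4),'tool dp',(R.T@d).round(4))
    return s,R,g
E
python3 - <<'E'
from h import *
T=cal('top')
print(proj(T,[.5919,.1886,.179]), proj(T,[.5919,.1886,.143]))
s,R,g=rep([.5919,.1886,.25]);print(R)
E
```

```text
[117.28672443 192.16416005] [123.07555908 195.01486462]
t 0.15 gp [ 0.136  -0.5583  0.249 ] F [ 0.4 -0.  -0.3] w 0.0856
x [-0.     0.001 -1.   ] y [ 0.237 -0.972 -0.001] yaw_y deg -76.32
world d [0.4559 0.7469 0.001 ] tool dp [ 0.     -0.6179 -0.6197]
[[-1.56625228e-04  2.36517104e-01 -9.71627313e-01]
 [ 1.41280697e-03 -9.71626303e-01 -2.36517086e-01]
 [-9.99998990e-01 -1.40976638e-03 -1.81971820e-04]]
```

Request:
arm_command(targets=[{"dp": [0,0,0],"turn": [5.6,0,0],"grip": 1},{"dp": [0,0,0],"turn": [5.6,0,0],"grip": 1},{"dp": [0,-0.036,-0.024],"turn": [0,0,0],"grip": 1},{"dp": [0,-0.036,-0.024],"turn": [0,0,0],"grip": 1},{"dp": [0,-0.036,-0.024],"turn": [0,0,0],"grip": 1},{"dp": [0,-0.036,-0.024],"turn": [0,0,0],"grip": 1},{"dp": [0,-0.036,-0.024],"turn": [0,0,0],"grip": 1},{"dp": [0,-0.036,-0.024],"turn": [0,0,0],"grip": 1}])

```text
clock: 0.95
position: [0.271, -0.335, 0.4045]
ee_rot: [0.015, 0.707, 0.015, -0.707]
contact_force: [1.5, -0.5, -0.2]
width: 0.0857
```

Request:
arm_command(targets=[{"dp": [0,-0.036,-0.024],"turn": [0,0,0],"grip": 1},{"dp": [0,-0.036,-0.024],"turn": [0,0,0],"grip": 1},{"dp": [0,-0.036,-0.024],"turn": [0,0,0],"grip": 1},{"dp": [0,-0.036,-0.024],"turn": [0,0,0],"grip": 1},{"dp": [0,-0.036,-0.024],"turn": [0,0,0],"grip": 1},{"dp": [0,-0.036,-0.024],"turn": [0,0,0],"grip": 1},{"dp": [0,-0.036,-0.024],"turn": [0,0,0],"grip": 1},{"dp": [0,-0.036,-0.024],"turn": [0,0,0],"grip": 1}])

```text
clock: 1.75
position: [0.4503, -0.0388, 0.4047]
ee_rot: [0.016, 0.707, 0.015, -0.707]
contact_force: [1.5, -0.5, -0.2]
width: 0.0853
```

Run:
```python
from h import *
rep([.5919,.1886,.25])
```

```text
t 1.75 gp [ 0.4503 -0.0389  0.2497] F [ 1.5 -0.5 -0.2] w 0.0853
x [ 0. -0. -1.] y [ 0.044 -0.999  0.   ] yaw_y deg -87.5
world d [0.1416 0.2275 0.0003] tool dp [-0.0004 -0.2211 -0.1514]
```

Request:
arm_command(targets=[{"dp": [0,-0.037,-0.025],"turn": [0,0,0],"grip": 1},{"dp": [0,-0.037,-0.025],"turn": [0,0,0],"grip": 1},{"dp": [0,-0.037,-0.025],"turn": [0,0,0],"grip": 1},{"dp": [0,-0.037,-0.025],"turn": [0,0,0],"grip": 1},{"dp": [0,-0.037,-0.025],"turn": [0,0,0],"grip": 1},{"dp": [0,-0.036,-0.026],"turn": [0,0,0],"grip": 1},{"dp": [0,0,0],"turn": [0,0,0],"grip": 1}])

```text
clock: 2.45
position: [0.5934, 0.1909, 0.4033]
ee_rot: [0.016, 0.707, 0.018, -0.707]
contact_force: [-0.7, -0.9, 0.8]
width: 0.0851
```

Run:
```python
from h import *
from rig import manip
rep([.5919,.1886,.165])
c=manip.calibration('wrist');im=manip.get_image('wrist')
import pickle;pickle.dump(c,open('w1.pkl','wb'))
cv2.imwrite('pics/w1r.png',im[:,:,::-1])
cv2.imwrite('pics/w1.png',cv2.resize(im[:,:,::-1],(768,576),interpolation=cv2.INTER_CUBIC))
for n,X in dict(eye=[.5388,.2155,.143],hole=[.5176,.116,.13],knobtop=[.5919,.1886,.179],pivot=[.7167,.1252,.155]).items(): print(n,proj(c,X)*1.5)
```

```text
t 2.45 gp [0.5936 0.1913 0.2483] F [-0.7 -0.9  0.8] w 0.0851
x [ 0.001  0.003 -1.   ] y [ 0.047 -0.999 -0.002] yaw_y deg -87.28
world d [-0.0017 -0.0027 -0.0833] tool dp [0.0833 0.0028 0.0019]
eye [336.50161964 399.38229078]
hole [523.66447218 431.26519313]
knobtop [397.33411432 324.54472129]
pivot [571.78755162  14.05184965]
```

View pics/w1.png

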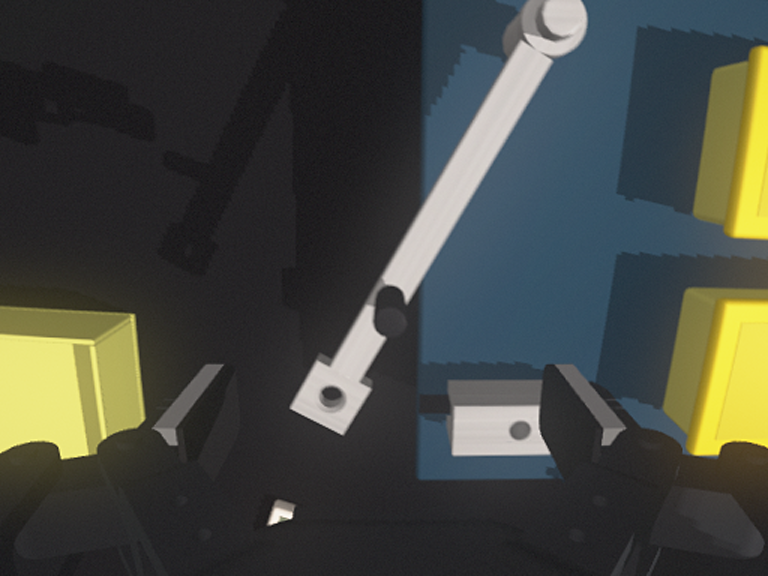

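Run:
```python
from h import *
import pickle;c=pickle.load(open('w1.pkl','rb'))
f=lambda u,v,z:plane(c,u/1.5-.17,v/1.5-.17,z).round(4)
for n,u,v,z in [('eye',331,396,.143),('hole',520,430,.13),('lugLr',450,405,.13),('lugLf',453,456,.13),('knobtop',390,320,.179),('post',562,18,.155)]: print(n,f(u,v,z))
im=cv2.imread('pics/w1r.png');cv2.imwrite('pics/w1c.png',cv2.resize(im[240:320,190:390],None,fx=4,fy=4,interpolation=cv2.INTER_CUBIC))
```

```text
eye [0.5406 0.2184 0.143 ]
hole [0.5185 0.1183 0.13  ]
lugLr [0.5318 0.1572 0.13  ]
lugLf [0.501  0.1529 0.13  ]
knobtop [0.5938 0.1917 0.179 ]
post [0.715  0.1291 0.155 ]
```

View pics/w1c.png

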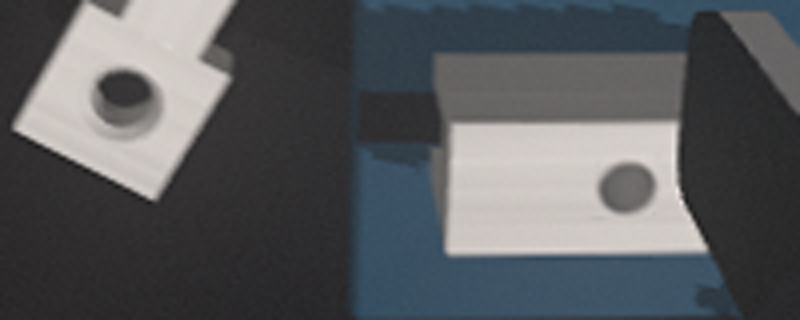

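Request:
arm_command(targets=[{"dp": [0.02,0,0],"turn": [0,0,0],"grip": 0.3},{"dp": [0.02,0.001,0.001],"turn": [0,0,0],"grip": 0},{"dp": [0.02,0,0],"turn": [0,0,0],"grip": 0},{"dp": [0.02,0,0],"turn": [0,0,0],"grip": 0},{"dp": [0,0,0],"turn": [0,0,0],"grip": -0.3},{"dp": [0,0,0],"turn": [0,0,0],"grip": -0.5},{"dp": [0,0,0],"turn": [0,0,0],"grip": -1},{"dp": [0,0,0],"turn": [0,0,0],"grip": -1}], grip_force=20)

```text
clock: 3.3
position: [0.5896, 0.1858, 0.3255]
ee_rot: [-0.015, -0.707, -0.015, 0.707]
contact_force: [-3.8, 2.7, 0.5]
width: 0.0132
```

Run:
```python
from h import *
from rig import manip
s,R,g=rep()
for n in ['side']:
    im=manip.get_image(n); cv2.imwrite('pics/s2.png',cv2.resize(im[60:250,100:340,::-1],None,fx=3,fy=3,interpolation=cv2.INTER_CUBIC))
```

```text
t 3.3 gp [0.5895 0.1859 0.1705] F [-3.8  2.7  0.5] w 0.0132
x [-0.001  0.001 -1.   ] y [ 0.043 -0.999 -0.001] yaw_y deg -87.53
```

View pics/s2.png

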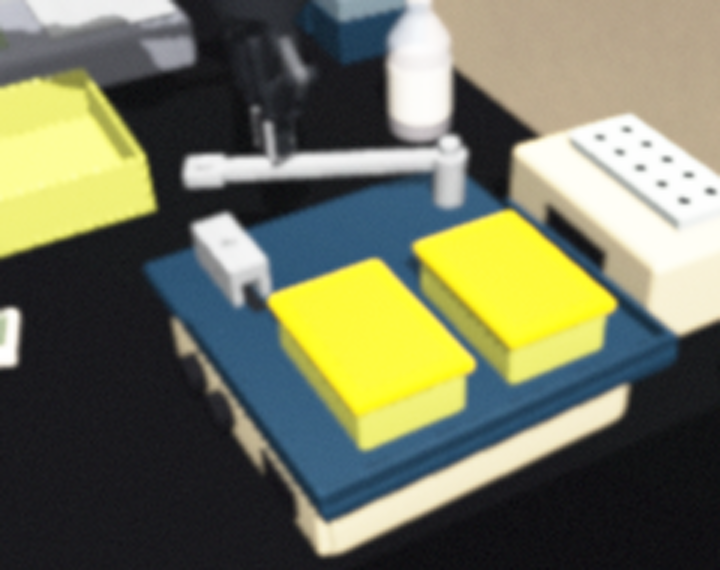

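Request:
arm_command(targets=[{"dp": [0,0.0076,0.0033],"turn": [0,0,0],"grip": -1},{"dp": [0,0.0076,0.0033],"turn": [0,0,0],"grip": -1},{"dp": [0,0.0081,0.0026],"turn": [0,0,0],"grip": -1},{"dp": [0,0.0082,0.0025],"turn": [0,0,0],"grip": -1},{"dp": [0,0.0084,0.0016],"turn": [0,0,0],"grip": -1},{"dp": [0,0.0084,0.0015],"turn": [0,0,0],"grip": -1},{"dp": [0,0.0086,0.0005],"turn": [0,0,0],"grip": -1},{"dp": [0,0.0086,0.0005],"turn": [0,0,0],"grip": -1}])

```text
clock: 4.15
position: [0.5769, 0.1194, 0.3254]
ee_rot: [0.015, 0.707, 0.016, -0.707]
contact_force: [-3.5, 2.6, -0.0]
width: 0.0133
```

Run:
```python
from h import *
from rig import manip
s,R,g=rep()
for n in ['top','side']:
    im=manip.get_image(n); cv2.imwrite(f'pics/{n}3r.png',im[:,:,::-1])
a=cv2.imread('pics/top3r.png');cv2.imwrite('pics/t3.png',cv2.resize(a[115:260,95:285],None,fx=4,fy=4,interpolation=cv2.INTER_CUBIC))
a=cv2.imread('pics/side3r.png');cv2.imwrite('pics/s3.png',cv2.resize(a[90:240,140:335],None,fx=4,fy=4,interpolation=cv2.INTER_CUBIC))
```

```text
t 4.15 gp [0.577  0.1194 0.1704] F [-3.5  2.6 -0. ] w 0.0133
x [ 0.  0. -1.] y [ 0.044 -0.999 -0.   ] yaw_y deg -87.48
```

View pics/t3.png

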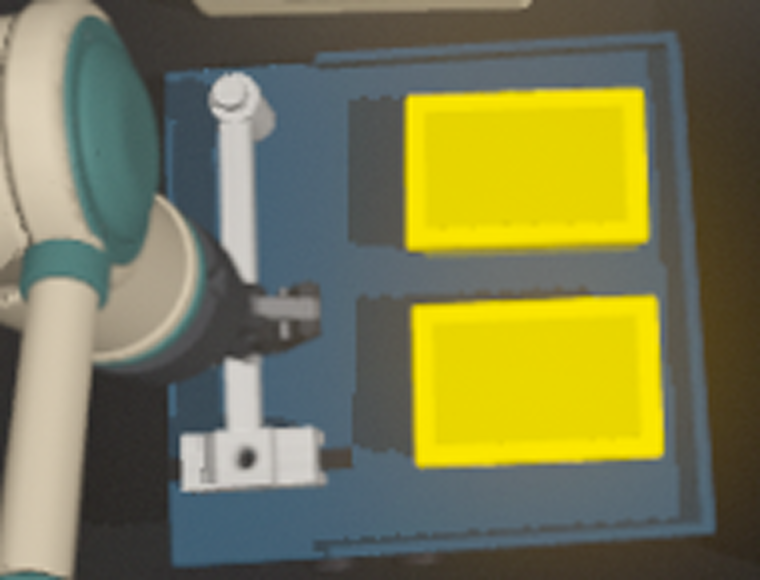

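View pics/s3.png

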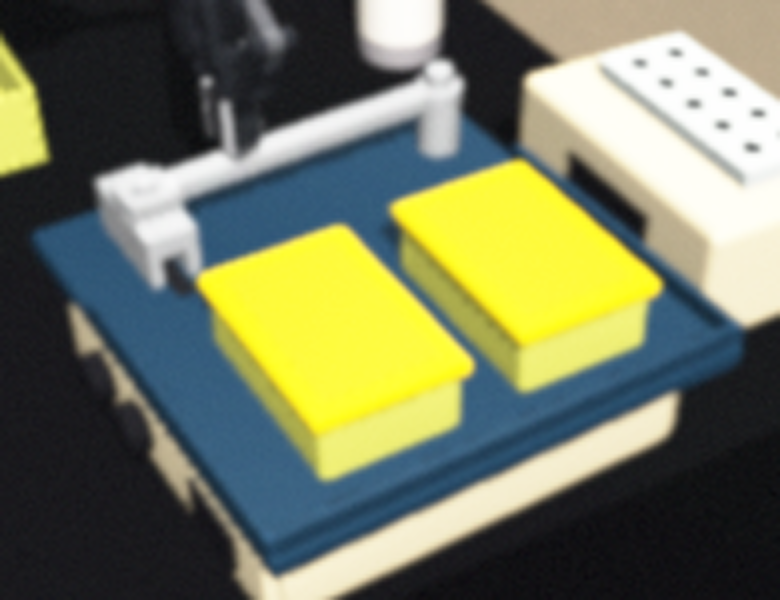

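Request:
arm_command(targets=[{"dp": [0,0,0],"turn": [0,0,0],"grip": -0.3},{"dp": [0,0,0],"turn": [0,0,0],"grip": 0},{"dp": [0,0,0],"turn": [0,0,0],"grip": 0},{"dp": [-0.03,0,0],"turn": [0,0,0],"grip": 0},{"dp": [-0.04,0,0],"turn": [0,0,0],"grip": 0},{"dp": [-0.03,0,0.02],"turn": [0,0,0],"grip": 1},{"dp": [0,0,0.02],"turn": [0,0,0],"grip": 1},{"dp": [0,0,0],"turn": [0,0,0],"grip": 1}])

```text
clock: 5.05
position: [0.5358, 0.118, 0.4262]
ee_rot: [0.016, 0.708, 0.015, -0.706]
contact_force: [0.4, 0.4, 0.1]
width: 0.0833
```

Run:
```python
from h import *
from rig import manip
T=cal('top')
print('eye top',plane(T,95+246.5/4-.5,115+459.5/4-.5,.143))
s,R,g=rep([.546,-.3505,.2])
c=manip.calibration('wrist');im=manip.get_image('wrist')
import pickle;pickle.dump(c,open('w4.pkl','wb'))
cv2.imwrite('pics/w4r.png',im[:,:,::-1])
cv2.imwrite('pics/w4.png',cv2.resize(im[:,:,::-1],(768,576),interpolation=cv2.INTER_CUBIC))
```

```text
eye top [0.51661826 0.11438934 0.143     ]
t 5.05 gp [0.5361 0.118  0.2712] F [0.4 0.4 0.1] w 0.0833
x [ 0.002 -0.    -1.   ] y [ 0.044 -0.999  0.   ] yaw_y deg -87.49
world d [ 0.0099 -0.4685 -0.0712] tool dp [0.0712 0.4685 0.0107]
```

View pics/w4.png

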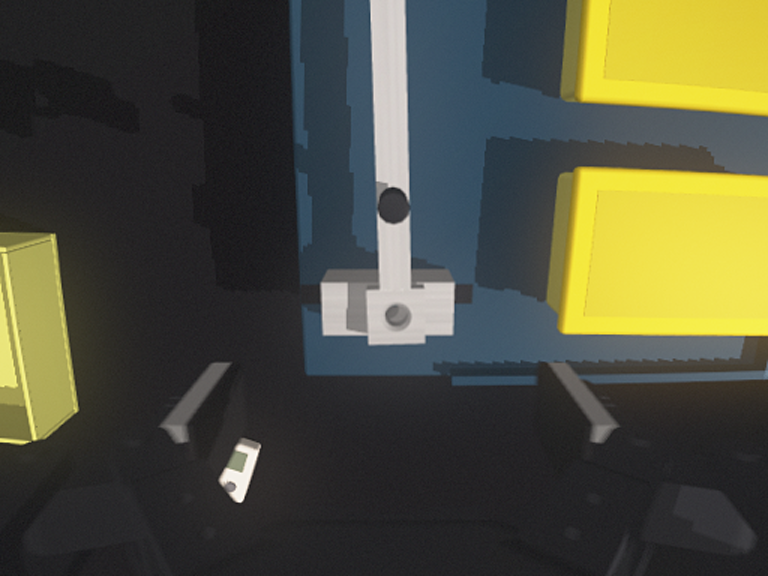

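Run:
```python
from h import *
import pickle;c=pickle.load(open('w4.pkl','rb'))
a=cv2.imread('pics/w4r.png');cv2.imwrite('pics/w4c.png',cv2.resize(a[170:240,200:320],None,fx=6,fy=6,interpolation=cv2.INTER_CUBIC))
f=lambda u,v,z:plane(c,u/1.5-.17,v/1.5-.17,z).round(4)
for n,u,v,z in [('eye',397,316,.143),('lugLf',321,335,.13),('lugRf',454,335,.13),('lugLr',321,283,.13),('lugRr',454,283,.13),('knobtop',394,205,.179)]: print(n,f(u,v,z))
```

```text
eye [0.5189 0.1138 0.143 ]
lugLf [0.5018 0.1547 0.13  ]
lugRf [0.5051 0.0814 0.13  ]
lugLr [0.5314 0.1549 0.13  ]
lugRr [0.5346 0.0838 0.13  ]
knobtop [0.5794 0.1185 0.179 ]
```

View pics/w4c.png

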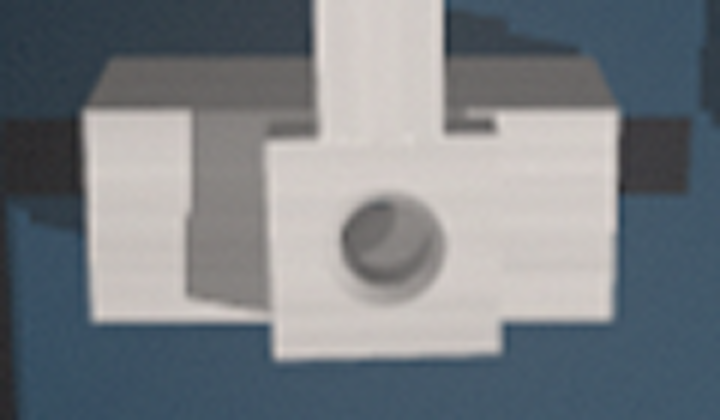

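Request:
arm_command(targets=[{"dp": [0,0.047,0.001],"turn": [0,0,0],"grip": 1},{"dp": [0,0.047,0.001],"turn": [0,0,0],"grip": 1},{"dp": [0,0.047,0.001],"turn": [0,0,0],"grip": 1},{"dp": [0,0.047,0.001],"turn": [0,0,0],"grip": 1},{"dp": [0,0.047,0.001],"turn": [0,0,0],"grip": 1},{"dp": [0,0.047,0.001],"turn": [0,0,0],"grip": 1},{"dp": [0,0.047,0.001],"turn": [0,0,0],"grip": 1},{"dp": [0,0.047,0.001],"turn": [0,0,0],"grip": 1}])

```text
clock: 5.9
position: [0.5463, -0.2608, 0.4234]
ee_rot: [-0.015, -0.707, -0.015, 0.707]
contact_force: [0.3, 0.3, 0.4]
width: 0.0854
```

Request:
arm_command(targets=[{"dp": [0.02,0.046,0.001],"turn": [0,0,0],"grip": 1},{"dp": [0.04,0.046,0.002],"turn": [0,0,0],"grip": 1},{"dp": [0.04,0,0],"turn": [0,0,0],"grip": 1},{"dp": [0,0,0],"turn": [0,0,0],"grip": 1}])

```text
clock: 6.3
position: [0.5452, -0.3425, 0.3243]
ee_rot: [-0.011, -0.703, -0.018, 0.711]
contact_force: [-1.3, 0.7, -1.3]
width: 0.0853
```

Run:
```python
from h import *
from rig import manip
S=cal('side')
print('eye side',plane(S,140+147.5/4-.5,90+188.5/4-.5,.143))
s,R,g=rep([.5453,-.3505,.076])
c=manip.calibration('wrist');im=manip.get_image('wrist')
import pickle;pickle.dump(c,open('w5.pkl','wb'))
print('pred pin top',proj(c,[.5453,-.3505,.092])*1.5)
cv2.imwrite('pics/w5.png',cv2.resize(im[:,:,::-1],(768,576),interpolation=cv2.INTER_CUBIC))
```

```text
eye side [0.51942622 0.11289793 0.143     ]
t 6.3 gp [ 0.5435 -0.3411  0.1693] F [-1.3  0.7 -1.3] w 0.0853
x [-0.011  0.009 -1.   ] y [ 0.041 -0.999 -0.009] yaw_y deg -87.65
world d [ 0.0018 -0.0094 -0.0933] tool dp [ 0.0932  0.0103 -0.0024]
pred pin top [415.0032495  308.66414673]
```

View pics/w5.png

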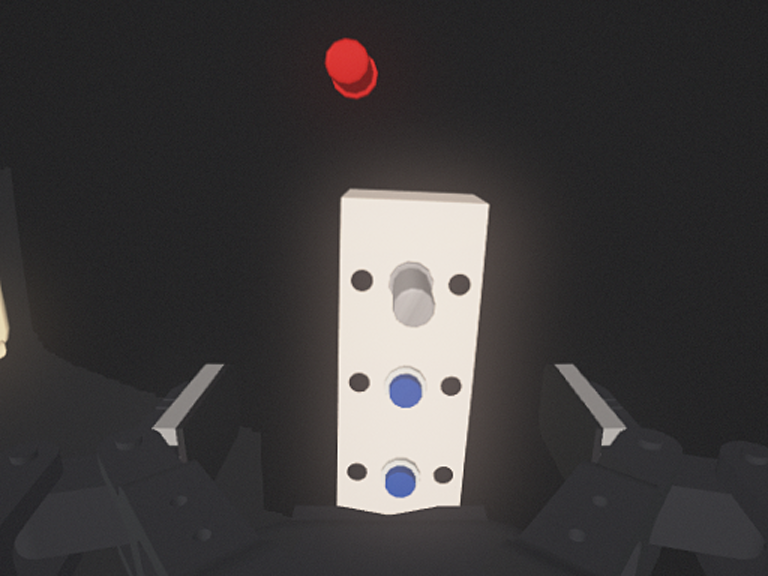

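Candidates: the red pin at (347,62) lying loose, and the grey steel pin at (414,308) in a rack well. The steel one fits the description, and it lands where I predicted from the top and side views.

Request:
arm_command(targets=[{"dp": [0,0,0],"turn": [0,0,0],"grip": 0.6},{"dp": [0,0,0],"turn": [0,0,0],"grip": 0.5}])

```text
clock: 6.55
position: [0.5476, -0.3415, 0.3344]
ee_rot: [0.017, 0.708, 0.015, -0.706]
contact_force: [0.2, -0.3, 1.0]
width: 0.0642
```

Run:
```python
from h import *
rep([.5453,-.3505,.076])
```

```text
t 6.55 gp [ 0.5482 -0.3419  0.1794] F [ 0.2 -0.3  1. ] w 0.0642
x [ 0.004 -0.003 -1.   ] y [ 0.045 -0.999  0.003] yaw_y deg -87.45
world d [-0.0029 -0.0086 -0.1034] tool dp [0.1034 0.0081 0.0036]
```

Request:
arm_command(targets=[{"dp": [0.01,0.0085,0.001],"turn": [0,0,0],"grip": 0.4},{"dp": [0.02,0,0],"turn": [0,0,0],"grip": 0.2},{"dp": [0.02,0,0],"turn": [0,0,0],"grip": 0.2},{"dp": [0,0,0],"turn": [0,0,0],"grip": 0.2},{"dp": [0,0,0],"turn": [0,0,0],"grip": 0.2}])

```text
clock: 7.05
position: [0.5461, -0.3504, 0.2826]
ee_rot: [0.016, 0.707, 0.015, -0.707]
contact_force: [-0.5, -1.0, 0.5]
width: 0.0512
```

Run:
```python
from h import *
rep([.5453,-.3505,.076])
```

```text
t 7.05 gp [ 0.5462 -0.3506  0.1276] F [-0.5 -1.   0.5] w 0.0512
x [ 0.001 -0.001 -1.   ] y [ 0.044 -0.999  0.001] yaw_y deg -87.49
world d [-0.0009  0.0001 -0.0516] tool dp [ 0.0516 -0.0001  0.001 ]
```

Request:
arm_command(targets=[{"dp": [0.025,0,0.001],"turn": [0,0,0],"grip": 0.2},{"dp": [0.025,0,0],"turn": [0,0,0],"grip": 0},{"dp": [0,0,0],"turn": [0,0,0],"grip": -0.3},{"dp": [0,0,0],"turn": [0,0,0],"grip": -1},{"dp": [0,0,0],"turn": [0,0,0],"grip": -1},{"dp": [0,0,0],"turn": [0,0,0],"grip": -1}], grip_force=60)

```text
clock: 7.65
position: [0.5454, -0.3507, 0.2337]
ee_rot: [0.016, 0.708, 0.015, -0.706]
contact_force: [0.2, 0.1, 0.2]
width: 0.0163
```

Run:
```python
from h import *
rep([.518,.1145,.26])
```

```text
t 7.65 gp [ 0.5458 -0.351   0.0787] F [0.2 0.1 0.2] w 0.0163
x [ 0.002 -0.002 -1.   ] y [ 0.043 -0.999  0.002] yaw_y deg -87.51
world d [-0.0278  0.4655  0.1813] tool dp [-0.1823 -0.4659  0.0072]
```

Request:
arm_command(targets=[{"dp": [0,0,0],"turn": [0,0,0],"grip": -1},{"dp": [-0.015,0,0],"turn": [0,0,0],"grip": -1},{"dp": [-0.025,0,0],"turn": [0,0,0],"grip": -1},{"dp": [-0.04,0,0],"turn": [0,0,0],"grip": -1},{"dp": [-0.04,0,0],"turn": [0,0,0],"grip": -1},{"dp": [-0.04,0,0],"turn": [0,0,0],"grip": -1},{"dp": [-0.02,0,0],"turn": [0,0,0],"grip": -1},{"dp": [0,0,0],"turn": [0,0,0],"grip": -1}])

```text
clock: 8.45
position: [0.5453, -0.3506, 0.4167]
ee_rot: [0.017, 0.709, 0.013, -0.705]
contact_force: [1.0, -0.5, -0.7]
width: 0.0164
```

Run:
```python
from h import *
from rig import manip
rep([.518,.1145,.26])
im=manip.get_image('side');cv2.imwrite('pics/s6.png',cv2.resize(im[180:384,190:400,::-1],None,fx=2.8,fy=2.8,interpolation=cv2.INTER_CUBIC))
im=manip.get_image('wrist');cv2.imwrite('pics/w6.png',im[:,:,::-1])
```

```text
t 8.45 gp [ 0.5464 -0.3515  0.2617] F [ 1.  -0.5 -0.7] w 0.0164
x [ 0.007 -0.006 -1.   ] y [ 0.043 -0.999  0.006] yaw_y deg -87.52
world d [-0.0284  0.466  -0.0017] tool dp [-0.0012 -0.4668  0.0082]
```

View pics/s6.png

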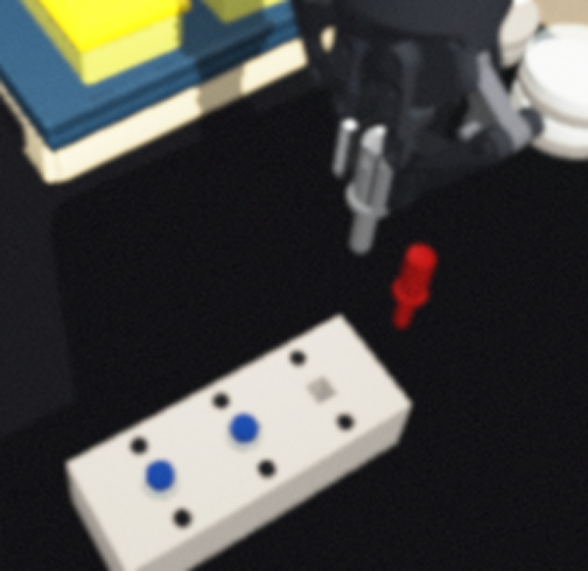

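View pics/w6.png

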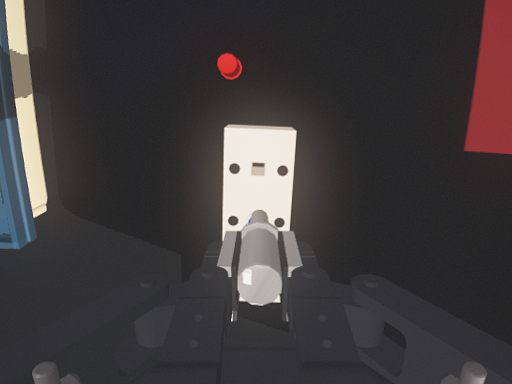

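Request:
arm_command(targets=[{"dp": [0,-0.045,0.001],"turn": [0,0,0],"grip": -1},{"dp": [0,-0.045,0.001],"turn": [0,0,0],"grip": -1},{"dp": [0,-0.045,0.001],"turn": [0,0,0],"grip": -1},{"dp": [0,-0.045,0.001],"turn": [0,0,0],"grip": -1},{"dp": [0,-0.045,0.001],"turn": [0,0,0],"grip": -1},{"dp": [0,-0.045,0.001],"turn": [0,0,0],"grip": -1},{"dp": [0,-0.045,0.001],"turn": [0,0,0],"grip": -1},{"dp": [0,-0.045,0.001],"turn": [0,0,0],"grip": -1}])

```text
clock: 9.35
position: [0.5203, 0.0107, 0.4095]
ee_rot: [-0.015, -0.705, -0.015, 0.709]
contact_force: [-0.8, -0.1, -1.4]
width: 0.0164
```

Request:
arm_command(targets=[{"dp": [0,-0.045,0.001],"turn": [0,0,0],"grip": -1},{"dp": [0,-0.035,0],"turn": [0,0,0],"grip": -1},{"dp": [0,-0.025,0],"turn": [0,0,0],"grip": -1},{"dp": [0,0,0],"turn": [0,0,0],"grip": -1},{"dp": [0,0,0],"turn": [0,0,0],"grip": -1},{"dp": [0,0,0],"turn": [0,0,0],"grip": -1}])

```text
clock: 9.95
position: [0.5157, 0.113, 0.4107]
ee_rot: [-0.015, -0.706, -0.015, 0.708]
contact_force: [-0.0, 0.2, -0.5]
width: 0.0166
```

Run:
```python
from h import *
rep([.5175,.1152,.23])
```

```text
t 9.95 gp [0.5153 0.1129 0.2558] F [-0.   0.2 -0.5] w 0.0166
x [-0.002 -0.001 -1.   ] y [ 0.043 -0.999  0.001] yaw_y deg -87.56
world d [ 0.0022  0.0023 -0.0258] tool dp [ 0.0257 -0.0023 -0.0023]
```

Lower it so the tip is about 15 mm above the eye, then check tip against eye in two views.

Request:
arm_command(targets=[{"dp": [0.015,-0.0023,-0.0023],"turn": [0,0,0],"grip": -1},{"dp": [0.018,0,0],"turn": [0,0,0],"grip": -1},{"dp": [0,0,0],"turn": [0,0,0],"grip": -1},{"dp": [0,0,0],"turn": [0,0,0],"grip": -1}])

```text
clock: 10.35
position: [0.5181, 0.1152, 0.3787]
ee_rot: [-0.015, -0.707, -0.015, 0.707]
contact_force: [0.2, 0.1, -1.4]
width: 0.0167
```

Run:
```python
from h import *
from rig import manip
s,R,g=rep([.5175,.1152,.23])
S=cal('side')
tip=g+R[:,0]*.064
print('tip pred',tip,'side px',proj(S,tip))
for n,b in [('side',(130,60,120,110)),('top',(95,180,140,90))]:
    im=manip.get_image(n);x,y,w,h=b;cv2.imwrite(f'pics/{n}7.png',cv2.resize(im[y:y+h,x:x+w,::-1],None,fx=5,fy=5,interpolation=cv2.INTER_CUBIC))
im=manip.get_image('wrist');cv2.imwrite('pics/w7.png',cv2.resize(im[:,:,::-1],(768,576),interpolation=cv2.INTER_CUBIC))
```

```text
t 10.35 gp [0.518  0.1152 0.2237] F [ 0.2  0.1 -1.4] w 0.0167
x [-0.001 -0.    -1.   ] y [ 0.042 -0.999  0.   ] yaw_y deg -87.61
world d [-0.0005  0.      0.0063] tool dp [-0.0063 -0.      0.0005]
tip pred [0.51788576 0.11515131 0.15974055] side px [174.42500712 130.08331594]
```

View pics/side7.png

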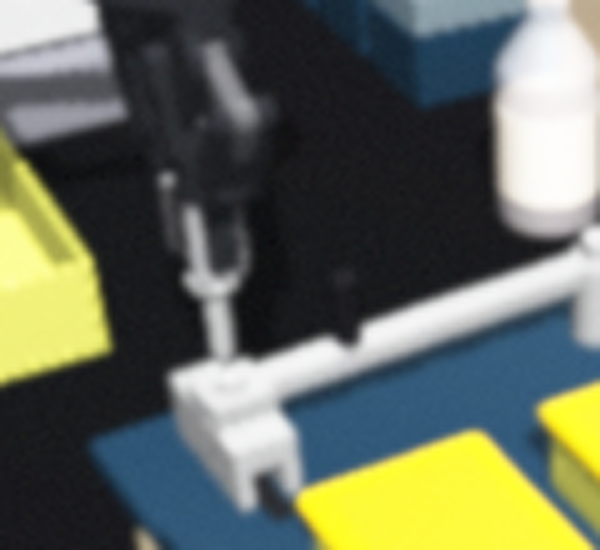

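View pics/w7.png

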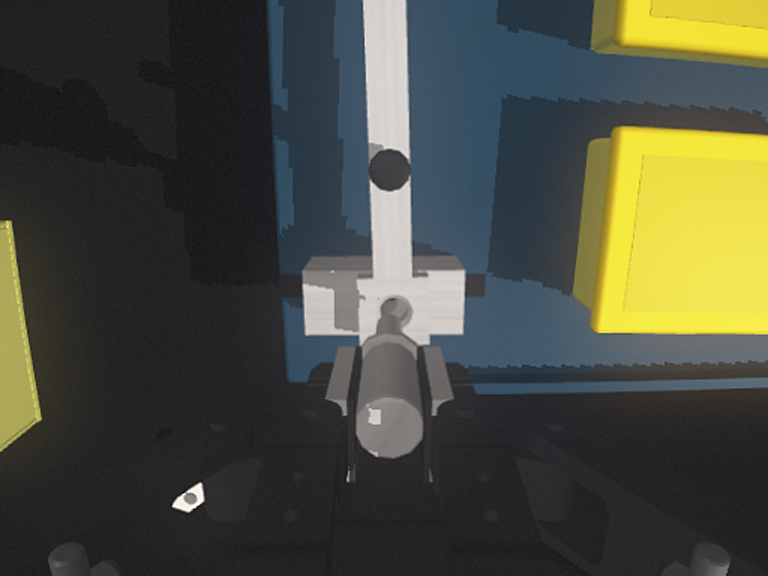

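View pics/top7.png

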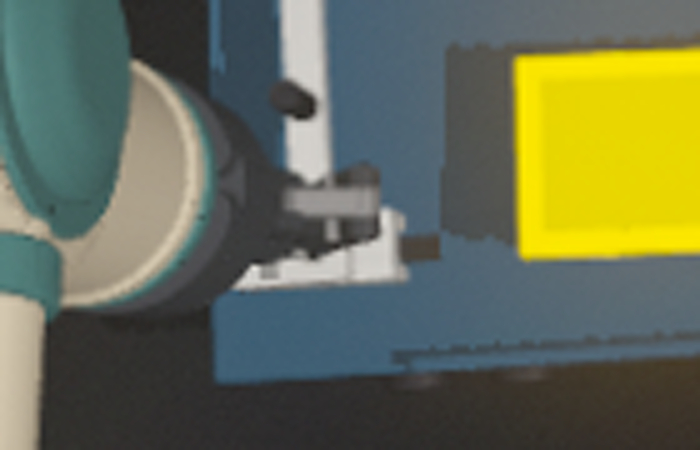

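Run:
```python
from h import *
from rig import manip
S=cal('side');W=cal('wrist')
q=lambda X:((proj(S,X)-[130,60])*5+2)
print('side tip pred crop',q([.5179,.1152,.1597]),'at eye height',q([.5179,.1152,.143]), 'dx+5',q([.5229,.1152,.143]),'dy+5',q([.5179,.1202,.143]))
print('eye by side', plane(S,130+235.5/5-.4,60+385.5/5-.4,.143), 'tip', plane(S,130+224/5-.4,60+355/5-.4,.1597))
w=lambda X:proj(W,X)*1.5
print('wrist tip',w([.5179,.1152,.1597]),'at eye',w([.5179,.1152,.143]),'eye by wrist',plane(W,397/1.5,311/1.5,.143))
a=cv2.imread('pics/w7.png');cv2.imwrite('pics/w7c.png',cv2.resize(a[260:360,320:460],None,fx=5,fy=5,interpolation=cv2.INTER_CUBIC))
```

```text
side tip pred crop [224.12631867 352.43108288] at eye height [228.80632629 383.56700687] dx+5 [239.18258212 380.37072424] dy+5 [224.72140439 378.08609033]
eye by side [0.51995113 0.11225274 0.143     ] tip [0.51710058 0.1133126  0.1597    ]
wrist tip [391.78460366 325.57047504] at eye [391.59216811 312.53336311] eye by wrist [0.51867626 0.11295406 0.143     ]
```

View pics/w7c.png

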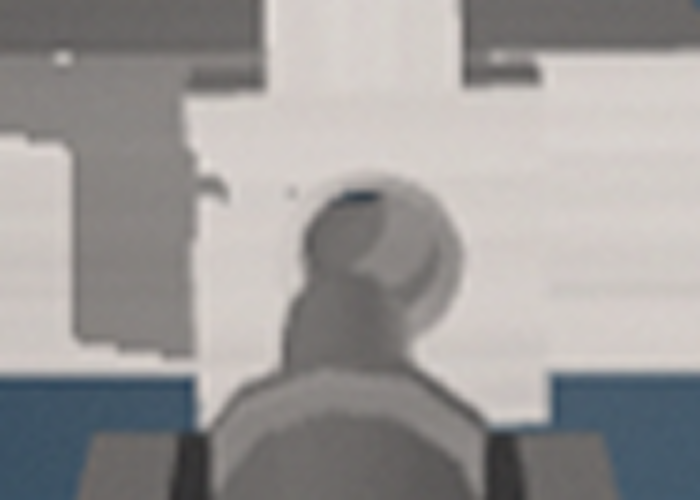

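Request:
arm_command(targets=[{"dp": [0.006,0.002,-0.001],"turn": [0,0,0],"grip": -1},{"dp": [0.006,0,0],"turn": [0,0,0],"grip": -1},{"dp": [0,0,0],"turn": [0,0,0],"grip": -1},{"dp": [0,0,0],"turn": [0,0,0],"grip": -1}])

```text
clock: 10.9
position: [0.519, 0.1143, 0.3666]
ee_rot: [-0.015, -0.707, -0.015, 0.707]
contact_force: [0.2, 0.5, -0.1]
width: 0.0165
```

Run:
```python
from h import *
from rig import manip
s,R,g=rep()
for n,b in [('side',(130,60,120,110)),('wrist',(200,160,130,90))]:
    im=manip.get_image(n);x,y,w,h=b;cv2.imwrite(f'pics/{n}8.png',cv2.resize(im[y:y+h,x:x+w,::-1],None,fx=5,fy=5,interpolation=cv2.INTER_CUBIC))
```

```text
t 10.9 gp [0.5189 0.1143 0.2116] F [ 0.2  0.5 -0.1] w 0.0165
x [-0.001 -0.    -1.   ] y [ 0.043 -0.999  0.   ] yaw_y deg -87.51
```

View pics/side8.png

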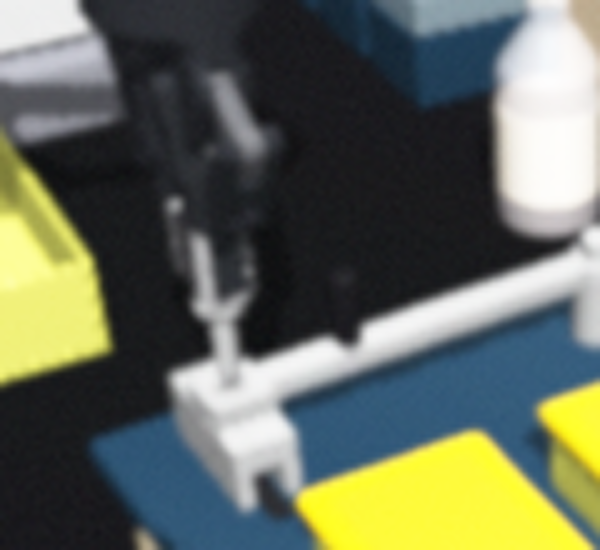

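View pics/wrist8.png

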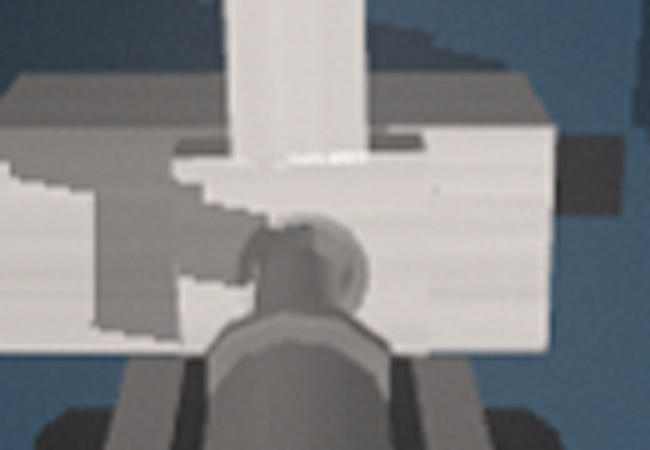

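Request:
arm_command(targets=[{"dp": [0.002,0.0013,0],"turn": [0,0,0],"grip": -1},{"dp": [0.002,0,0],"turn": [0,0,0],"grip": -1},{"dp": [0.002,0,0],"turn": [0,0,0],"grip": -1},{"dp": [0.001,0,0],"turn": [0,0,0],"grip": -1},{"dp": [0.001,0,0],"turn": [0,0,0],"grip": -1}])

```text
clock: 11.5
position: [0.5191, 0.113, 0.3588]
ee_rot: [-0.015, -0.707, -0.015, 0.707]
contact_force: [-0.1, -0.9, 0.1]
width: 0.0166
```

Run:
```python
from h import *
s,R,g=rep(); print(s['moment'].round(2))
```

```text
t 11.5 gp [0.5191 0.113  0.2038] F [-0.1 -0.9  0.1] w 0.0166
x [-0. -0. -1.] y [ 0.043 -0.999  0.   ] yaw_y deg -87.52
[ 0.    0.   -0.03]
```

Request:
arm_command(targets=[{"dp": [0.0015,0,0],"turn": [0,0,0],"grip": -1},{"dp": [0.0015,0,0],"turn": [0,0,0],"grip": -1},{"dp": [0.001,0,0],"turn": [0,0,0],"grip": -1},{"dp": [0.001,0,0],"turn": [0,0,0],"grip": -1}])

```text
clock: 11.9
position: [0.5191, 0.113, 0.3538]
ee_rot: [-0.015, -0.707, -0.015, 0.707]
contact_force: [0.4, -0.1, -0.4]
width: 0.0168
```

Request:
arm_command(targets=[{"dp": [0.001,0,0],"turn": [0,0,0],"grip": -1},{"dp": [0.001,0,0],"turn": [0,0,0],"grip": -1},{"dp": [0.0005,0,0],"turn": [0,0,0],"grip": -1}])

```text
clock: 12.2
position: [0.5191, 0.113, 0.3513]
ee_rot: [-0.015, -0.707, -0.015, 0.707]
contact_force: [-0.4, -0.1, -0.4]
width: 0.0163
```

Run:
```python
from h import *
s,R,g=rep(); print(s['moment'].round(2))
```

```text
t 12.2 gp [0.5191 0.113  0.1963] F [-0.4 -0.1 -0.4] w 0.0163
x [-0. -0. -1.] y [ 0.043 -0.999  0.   ] yaw_y deg -87.51
[0.01 0.02 0.  ]
```

Request:
arm_command(targets=[{"dp": [0.0007,0,0],"turn": [0,0,0],"grip": -1},{"dp": [0.0007,0,0],"turn": [0,0,0],"grip": -1}])

```text
clock: 12.4
position: [0.5191, 0.113, 0.35]
ee_rot: [-0.015, -0.707, -0.015, 0.707]
contact_force: [-0.4, -0.3, -1.0]
width: 0.0163
```

Request:
arm_command(targets=[{"dp": [0.0007,0,0],"turn": [0,0,0],"grip": -1},{"dp": [0.0007,0,0],"turn": [0,0,0],"grip": -1}])

```text
clock: 12.6
position: [0.5192, 0.113, 0.3491]
ee_rot: [0.015, 0.707, 0.015, -0.707]
contact_force: [-1.7, 0.6, 5.1]
width: 0.0164
```

Request:
arm_command(targets=[{"dp": [0,-0.001,0],"turn": [0,0,0],"grip": -1},{"dp": [0,-0.001,0],"turn": [0,0,0],"grip": -1}])

```text
clock: 12.8
position: [0.5192, 0.1146, 0.3491]
ee_rot: [0.016, 0.707, 0.015, -0.707]
contact_force: [-0.5, -2.6, 2.3]
width: 0.0162
```

Request:
arm_command(targets=[{"dp": [0,-0.0007,0],"turn": [0,0,0],"grip": -1},{"dp": [0,-0.0007,0],"turn": [0,0,0],"grip": -1}])

```text
clock: 13.0
position: [0.5191, 0.116, 0.349]
ee_rot: [0.016, 0.707, 0.015, -0.707]
contact_force: [-0.3, -3.8, 3.4]
width: 0.0164
```

Request:
arm_command(targets=[{"dp": [0,-0.0007,0],"turn": [0,0,0],"grip": -1},{"dp": [0,-0.0007,0],"turn": [0,0,0],"grip": -1}])

```text
clock: 13.2
position: [0.5188, 0.1181, 0.3482]
ee_rot: [-0.015, -0.707, -0.016, 0.707]
contact_force: [-0.3, -1.4, -0.1]
width: 0.0163
```

Request:
arm_command(targets=[{"dp": [0.0007,0,0],"turn": [0,0,0],"grip": -1},{"dp": [0.0007,0,0],"turn": [0,0,0],"grip": -1}])

```text
clock: 13.4
position: [0.5188, 0.1182, 0.3467]
ee_rot: [-0.015, -0.707, -0.016, 0.707]
contact_force: [0.7, -0.4, -0.4]
width: 0.0163
```

Request:
arm_command(targets=[{"dp": [0.0007,0,0],"turn": [0,0,0],"grip": -1},{"dp": [0.0007,0,0],"turn": [0,0,0],"grip": -1}])

```text
clock: 13.6
position: [0.519, 0.118, 0.3456]
ee_rot: [-0.015, -0.707, -0.015, 0.707]
contact_force: [0.1, 0.6, -1.0]
width: 0.0163
```

Request:
arm_command(targets=[{"dp": [0.001,0,0],"turn": [0,0,0],"grip": -1},{"dp": [0.001,0,0],"turn": [0,0,0],"grip": -1},{"dp": [0.001,0,0],"turn": [0,0,0],"grip": -1}])

```text
clock: 13.9
position: [0.5189, 0.1178, 0.3428]
ee_rot: [0.015, 0.707, 0.015, -0.707]
contact_force: [-0.7, 0.3, -1.3]
width: 0.0162
```

Request:
arm_command(targets=[{"dp": [0.001,0,0],"turn": [0,0,0],"grip": -1},{"dp": [0.001,0,0],"turn": [0,0,0],"grip": -1},{"dp": [0.001,0,0],"turn": [0,0,0],"grip": -1}])

```text
clock: 14.2
position: [0.5189, 0.1178, 0.3398]
ee_rot: [0.015, 0.707, 0.015, -0.707]
contact_force: [0.4, -0.5, -0.9]
width: 0.0167
```

Request:
arm_command(targets=[{"dp": [0.001,0,0],"turn": [0,0,0],"grip": -1},{"dp": [0.001,0,0],"turn": [0,0,0],"grip": -1},{"dp": [0.001,0,0],"turn": [0,0,0],"grip": -1}])

```text
clock: 14.5
position: [0.5189, 0.1178, 0.3368]
ee_rot: [-0.015, -0.707, -0.015, 0.707]
contact_force: [-0.7, 0.7, -0.3]
width: 0.0163
```

Request:
arm_command(targets=[{"dp": [0.001,0,0],"turn": [0,0,0],"grip": -1},{"dp": [0.001,0,0],"turn": [0,0,0],"grip": -1},{"dp": [0.001,0,0],"turn": [0,0,0],"grip": -1},{"dp": [0.001,0,0],"turn": [0,0,0],"grip": -1}])

```text
clock: 14.9
position: [0.5189, 0.1178, 0.3328]
ee_rot: [0.015, 0.707, 0.015, -0.707]
contact_force: [0.5, 0.0, -0.5]
width: 0.0163
```

Request:
arm_command(targets=[{"dp": [0.001,0,0],"turn": [0,0,0],"grip": -1},{"dp": [0.001,0,0],"turn": [0,0,0],"grip": -1},{"dp": [0.001,0,0],"turn": [0,0,0],"grip": -1},{"dp": [0.001,0,0],"turn": [0,0,0],"grip": -1}])

```text
clock: 15.3
position: [0.5189, 0.1178, 0.3288]
ee_rot: [0.015, 0.707, 0.015, -0.707]
contact_force: [-0.2, 0.4, -1.0]
width: 0.0167
```

Request:
arm_command(targets=[{"dp": [0.0007,0,0],"turn": [0,0,0],"grip": -1},{"dp": [0.0007,0,0],"turn": [0,0,0],"grip": -1}])

```text
clock: 15.5
position: [0.5189, 0.1177, 0.3274]
ee_rot: [0.015, 0.707, 0.015, -0.707]
contact_force: [0.1, 0.7, -0.4]
width: 0.0164
```

Request:
arm_command(targets=[{"dp": [0.0007,0,0],"turn": [0,0,0],"grip": -1}])

```text
clock: 15.6
position: [0.519, 0.1178, 0.3267]
ee_rot: [0.015, 0.707, 0.015, -0.707]
contact_force: [0.1, 0.2, -0.0]
width: 0.0162
```

Request:
arm_command(targets=[{"dp": [0.0005,0,0],"turn": [0,0,0],"grip": -1}])

```text
clock: 15.7
position: [0.5189, 0.1178, 0.3262]
ee_rot: [-0.015, -0.707, -0.015, 0.707]
contact_force: [-0.0, -0.2, -0.7]
width: 0.0165
```

Request:
arm_command(targets=[{"dp": [0.0004,0,0],"turn": [0,0,0],"grip": -1},{"dp": [0,0,0],"turn": [0,0,0],"grip": -1}])

```text
clock: 15.9
position: [0.5189, 0.1178, 0.3261]
ee_rot: [0.015, 0.707, 0.015, -0.707]
contact_force: [-1.2, 0.5, 1.7]
width: 0.0163
```

Request:
arm_command(targets=[{"dp": [0.0002,0,0],"turn": [0,0,0],"grip": -1},{"dp": [0,0,0],"turn": [0,0,0],"grip": -1}])

```text
clock: 16.1
position: [0.5189, 0.1178, 0.3261]
ee_rot: [0.015, 0.707, 0.015, -0.707]
contact_force: [-1.7, 0.8, 4.3]
width: 0.0167
```

Request:
arm_command(targets=[{"dp": [0,0,0],"turn": [0,0,0],"grip": -0.3},{"dp": [0,0,0],"turn": [0,0,0],"grip": 0},{"dp": [0,0,0],"turn": [0,0,0],"grip": 0.1},{"dp": [-0.02,0,0],"turn": [0,0,0],"grip": 0.2},{"dp": [-0.04,0,0],"turn": [0,0,0],"grip": 0.2},{"dp": [-0.04,0,0],"turn": [0,0,0],"grip": 0.4},{"dp": [-0.02,0,0.03],"turn": [0,0,0],"grip": 1},{"dp": [0,0,0],"turn": [0,0,0],"grip": 1}])

```text
clock: 16.9
position: [0.4872, 0.1166, 0.4491]
ee_rot: [0.015, 0.709, 0.016, -0.705]
contact_force: [0.8, 0.6, -0.2]
width: 0.0851
```

Run:
```python
from h import *
from rig import manip
s,R,g=rep()
W=cal('wrist')
for n,b in [('side',(130,60,150,110)),('wrist',(150,100,200,150))]:
    im=manip.get_image(n);x,y,w,h=b;cv2.imwrite(f'pics/{n}9.png',cv2.resize(im[y:y+h,x:x+w,::-1],None,fx=4,fy=4,interpolation=cv2.INTER_CUBIC))
S=cal('side')
f=lambda X:((proj(S,X)-[130,60])*4+1.5).round(0)
g0=[.519,.1176]
print('side: collar underside',f(g0+[.143]),'pin top if home',f(g0+[.185]))
```

```text
t 16.9 gp [0.4879 0.1167 0.2941] F [ 0.8  0.6 -0.2] w 0.0851
x [ 0.005  0.001 -1.   ] y [ 0.044 -0.999 -0.   ] yaw_y deg -87.5
side: collar underside [183. 304.] pin top if home [174. 240.]
```

View pics/side9.png

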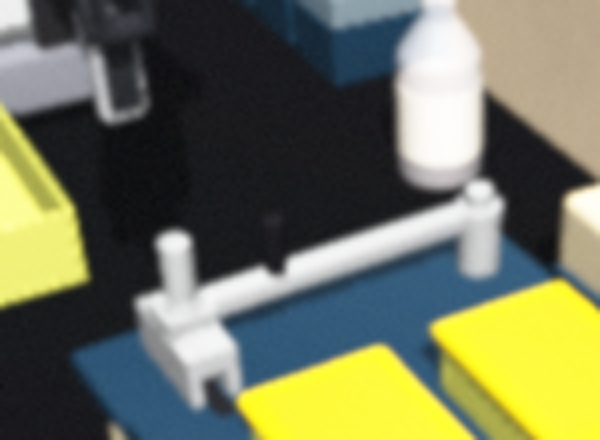

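View pics/wrist9.png

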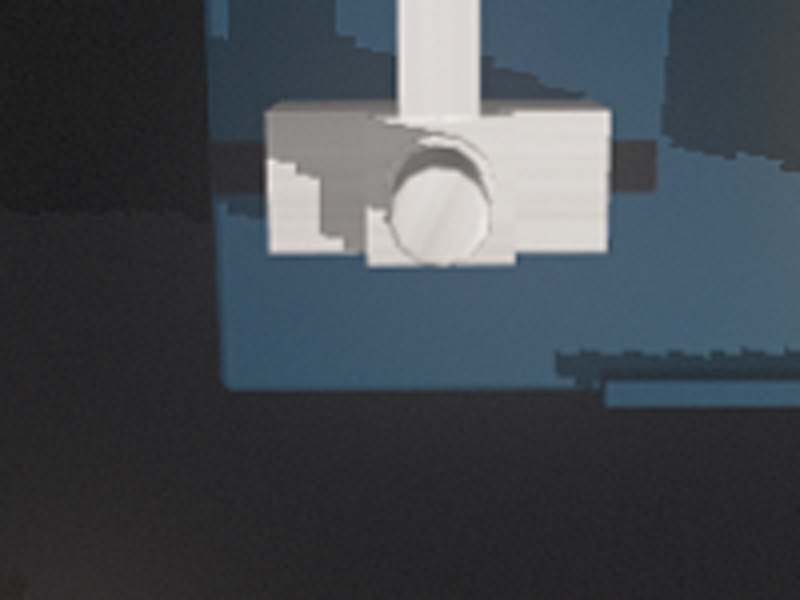

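Request:
arm_command(targets=[{"dp": [0,0,0.03],"turn": [0,0,0],"grip": 1},{"dp": [0,0,0],"turn": [0,0,0],"grip": 1},{"dp": [0,0,0],"turn": [0,0,0],"grip": 1}])

```text
clock: 17.3
position: [0.4592, 0.1152, 0.4445]
ee_rot: [-0.015, -0.706, -0.015, 0.707]
contact_force: [0.3, 0.3, -0.1]
width: 0.0856
```

Run:
```python
from h import *
from rig import manip
im=manip.get_image('top')[:,:,::-1]; a=cv2.imread('pics/top0.png')
for nm,lo,hi in [('yellow',(0,150,180),(90,255,255)),('blue',(120,30,0),(255,110,60))]:
    for i in (a,im):
        m=cv2.inRange(np.ascontiguousarray(i),lo,hi); 
        n,_,st,ce=cv2.connectedComponentsWithStats(m)
        print(nm,[(int(st[k,4]),ce[k].round(1).tolist()) for k in range(1,n) if st[k,4]>15 and (nm!='blue' or 330<ce[k][0]<390)])
cv2.imwrite('pics/top10.png',im)
```

```text
yellow [(2357, [226.1, 156.8]), (2538, [228.9, 209.9]), (492, [57.1, 254.5])]
yellow [(2358, [226.1, 156.8]), (2541, [228.9, 209.9])]
blue [(29, [362.3, 239.4]), (27, [363.7, 262.6])]
blue [(28, [362.2, 239.5]), (27, [363.7, 262.6])]
```

View pics/top10.png

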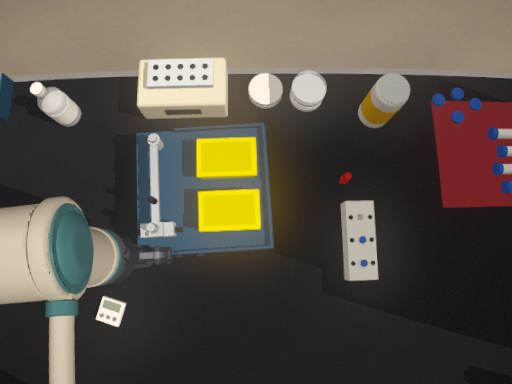

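The top view shows the bar over the lug at (155,229), with the boxes and tubes where they started. The arm is clear of everything, so I'm handing the job in.

```bash
python3 -c "
from rig import manip
print(manip.sign_off())"
```

```text
the job is handed in; nothing more can be done
None
```

I swung the bar in by its knob, took the steel pin from the rack and threaded it through the eye into the lug's hole. It is home, and the arm had backed away clear before I handed the job in at about 17 s on the clock.

- **Finding the hole:** The pin touched the lug at about 5 N, the highest force I read while feeling for the hole. I dragged it about 5 mm to the left until it dropped in, then lowered it with about 1 N or less of force until the end.
- **Seating:** The collar seated after 23.1 mm of travel from first contact, against 23 mm expected, with a final press of about 4 N. In the side view after release, the pin's top was within 1–2 pixels (enlarged view) of where a fully seated pin should be.
- **Boxes and tubes:** In the top view, both boxes and both tube caps were within 0.1 pixel of where they started.
- **What disagreed:** The views differed by 2–4 mm on where the eye was, mainly sideways. I used the wrist view's offset between tip and eye, which worked. The hole showed up in the first pictures while the bar was still open, and the place I felt it was within 2 mm of that.

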